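# Back the assembly dial up one notch

### The job

The hand-indexed assembly dial has gone one station too far. With a fingertip, tip its drop pawl up off the teeth by the finger lever, right over until it stays up by itself; push the dial backward (clockwise seen from above) by one notch, fingertip against one of its upright handles; then tip the pawl back so that it lies fully down in that next notch. Nothing is to be picked up: do not turn the dial forward, leave the sleeves sitting on their pins, and leave the other things on the bench where they are.

Things in the scene. Friction and masses are not known exactly. Their poses are not given: they have to be found in the camera images.
- fixture: Fixed aluminium base plate, 300 x 300 x 15 mm. Origin on the bench under the dial's axis; its axes are the fixture's x, y, z (z up; plate x -150 to 150, y -160 to 140 mm). It carries the dial, the pawl's dark clevis (up to 81 mm high, at x -66, y -112 mm) and, at its +x side, a driver guide: a column with an arm over the dial's pin circle, 92 to 114 mm above the bench.
- dial_top (a point): Centre of the dial's top face, on its upright axis, 50 mm above the bench. The dial is a round steel plate of radius 112 mm; round its rim (radius 91 to 112 mm) stand 12 saw teeth 9 mm high, 30 degrees apart. Going counter-clockwise each has an upright step, then a slope down to a flat notch bottom 17 mm long. A hub 44 mm across, 16 mm high, is in the middle.
- dial (a joint): Turn of the dial (rad), growing counter-clockwise from above (forward). 0: a tooth's step just touches the nose of the lowered pawl; it starts at 0.01 to 0.06. A notch is 0.524, so one notch back the pawl lies fully down from -0.52 to about -0.43. The lowered pawl stops it from going backward past a step. Stiff (about 3.5 N at a handle), it stays where it is left.
- pawl (a joint): Swing of the pawl (rad): 0 fully down in a notch, growing as the nose rises; at 0.15 it clears the teeth. Steel, 0.16 kg, no spring: past about 1.08 it topples over and stays up on its stop at 1.85; pushed back below that it falls by its weight. It reads up to 0.12 when it lies on a tooth instead of in a notch.
- pawl_hinge (a point): Middle of the pawl's hinge pin, at (-66, -112, 72) mm in the fixture's frame, along its y. Pawl down: nose arm 15 mm wide reaches 66 mm to the fixture's +x (top at most 8 mm over the pin), finger lever straight up. Lifting, the lever goes over towards -x. On its stop the nose arm stands up, leaning 16 degrees to -x, its end 70 mm over the pin; the lever points to -x, 16 degrees below level.
- lever_tip (a point): Centre of the cross roll (16 mm diameter, 24 mm long) at the end of the pawl's finger lever, 55 mm from the hinge pin, straight above it while the pawl is down (127 mm above the bench). The lever is a flat bar 6 mm thick and 18 mm wide.
- pawl_nose (a point): Lower front edge of the pawl's nose, while down 64 mm out from the hinge pin and 21 mm below it (51 mm above the bench). The nose is 18 mm wide and about 14 mm long.
- handle0 (a point): On the axis of one of the four upright black machine handles fixed on the dial, by which it is turned: 15 mm thick, 54 mm tall (50 to 104 mm above the bench), 42 mm from the dial's axis, 90 degrees apart. The point is 90 mm above the bench and turns with the dial.
- handle1 (a point): On the axis of one of the four upright black machine handles fixed on the dial, by which it is turned: 15 mm thick, 54 mm tall (50 to 104 mm above the bench), 42 mm from the dial's axis, 90 degrees apart. The point is 90 mm above the bench and turns with the dial.
- handle2 (a point): On the axis of one of the four upright black machine handles fixed on the dial, by which it is turned: 15 mm thick, 54 mm tall (50 to 104 mm above the bench), 42 mm from the dial's axis, 90 degrees apart. The point is 90 mm above the bench and turns with the dial.
- handle3 (a point): On the axis of one of the four upright black machine handles fixed on the dial, by which it is turned: 15 mm thick, 54 mm tall (50 to 104 mm above the bench), 42 mm from the dial's axis, 90 degrees apart. The point is 90 mm above the bench and turns with the dial.
- sleeve0_mid (a point): Centre (half-way up) of a loose brass sleeve, outside 23 mm, bore 13 mm, 22 mm tall, standing on the dial over an 8 mm locating pin (14 mm tall) 75 mm from the axis; its top is 72 mm above the bench. It rides round with the dial and must stay on its pin.
- sleeve1_mid (a point): Centre (half-way up) of a loose brass sleeve, outside 23 mm, bore 13 mm, 22 mm tall, standing on the dial over an 8 mm locating pin (14 mm tall) 75 mm from the axis; its top is 72 mm above the bench. It rides round with the dial and must stay on its pin.
- sleeve2_mid (a point): Centre (half-way up) of a loose brass sleeve, outside 23 mm, bore 13 mm, 22 mm tall, standing on the dial over an 8 mm locating pin (14 mm tall) 75 mm from the axis; its top is 72 mm above the bench. It rides round with the dial and must stay on its pin.
- sleeve3_mid (a point): Centre (half-way up) of a loose brass sleeve, outside 23 mm, bore 13 mm, 22 mm tall, standing on the dial over an 8 mm locating pin (14 mm tall) 75 mm from the axis; its top is 72 mm above the bench. It rides round with the dial and must stay on its pin.
- screwdriver: Loose black-handled screwdriver, 200 mm long, lying on the bench beside the fixture; to be left alone.
- screw_tray: Loose blue tray of screws, 120 x 90 x 35 mm, on the bench beside the fixture; origin under its centre; to be left alone.
- saddle_block: Loose black saddle block with two upright ears, 90 x 50 x 52 mm, on the bench beside the fixture; origin under its centre; to be left alone.
Mind the look-alikes: they are no part of the job. What is shaped like the part that bears sleeve1_mid but red is not meant. Leave any turquoise look-alike of the part that bears sleeve0_mid alone.

How it is judged:
On the way, in this order (a step that is already met when the one before it is completed fails the run):
1. the pawl is tipped right over, so that it stays up (value of joint pawl above 1.5 rad), for 0.3 s.
2. the dial is pushed backward with the pawl up (value of joint dial below -0.2 rad and value of joint pawl above 1 rad), for 0.1 s.
At the end, for the whole second after the job is handed in: The pawl lies fully down (within 0.03 rad) in the notch one back from the start (dial between -0.545 and -0.384 rad), both at rest; all four sleeves still sit on the dial over their pins; screwdriver, tray and saddle block within 20 mm of where they were (value of joint pawl below 0.03 rad and value of joint dial between -0.545 and -0.384 rad and velocity of joint dial between -0.05 and 0.05 rad/s and velocity of joint pawl between -0.05 and 0.05 rad/s and z of sleeve0_mid in the frame of dial_top between 0.007 and 0.015 m and z of sleeve1_mid in the frame of dial_top between 0.007 and 0.015 m and z of sleeve2_mid in the frame of dial_top between 0.007 and 0.015 m and z of sleeve3_mid in the frame of dial_top between 0.007 and 0.015 m and distance of each of screwdriver, screw_tray, saddle_block from where it was at the start of the episode below 0.02 m); the robot touches nothing.
It fails at once if the dial is turned forward (value of joint dial above 0.2 rad).
It fails at once if a sleeve is lifted on or off its pin (z of any of sleeve0_mid, sleeve1_mid, sleeve2_mid, sleeve3_mid in the frame of dial_top above 0.018 m).
It fails at once if a bystander on the bench is moved (distance of any of screwdriver, screw_tray, saddle_block from where it was at the start of the episode above 0.02 m).
It also fails if it takes over 64 s, if anything falls off the work surface, if the arm or the gripper's body presses on something with over 40 N, if the wrist force passes 120 N, or if a joint passes its speed limit or range.

### The arm

A 6-joint arm with a two-finger parallel gripper is mounted at the origin on the work surface. World frame = base frame: x ahead of the robot, y to its left, z up, the work surface at z = 0. Lengths are in m, angles in rad, forces in N, time in s.
With the tool pointing down it reaches from about 0.425 to 0.95 m from the base axis. Payload 3.5 kg.
Tool frame: the origin (TCP) lies midway between the tips of the shut fingers; the grasp point (between the pads) lies 19 mm behind it; z points along the fingers, y is the line along which they close (so a half turn about z gives the same grasp; the last joint's range is limited). The gripper opens to 85 mm and grips with 20 to 120 N. Pads are 22 mm wide; open, the fingers measure 114 mm over their backs; the gripper's body (76 mm by 85 mm) begins 54 mm behind the grasp point. The pads swing forward as they close: fully open they stand 13 mm farther back than shut.
Start: joints at [-1.305, 0.286, 1.577, -0, 1.279, -0.15], TCP at [0.273, -0.617, 0.231] pointing down, gripper open.
Joint ranges: [-2.77, 2.77], [-0.9, 2.22], [0.21, 2.48], [-1.53, 4.67], [0.24, 2.81], [-2.84, 2.84]. Speed limits (rad/s): [2.79, 2.79, 3.14, 3.14, 3.14, 3.14].

### API

Orientations are given as a unit quaternion [x, y, z, w].
In Python, from plant import ctrl gives the robot as it stands. The module is installed in compiled form; this text tells all that it offers.
- The arm moves only by the shell command python3 -m inch 'ROWS' [FORCE]. ROWS is JSON, a list of rows, each a list of 5 numbers: the closure, from 0 (fully open) to 1 (shut), then the shift along the tool's x, y, z in m, then the turn about the tool's z in degrees. A call has 1 to 5 rows; each row is the pose to reach, as a shift and turn from the pose commanded when the call began, along the tool's axes at that moment; what a row does not reach only later rows make up. A row lasts 1/12 s, in which the tool goes at most 41.7 mm and 7.16 degrees, less where a joint would pass 70% of its speed; a pose out of reach is approached as far as the arm can. A call with a gripper value outside its range is refused whole. The fingers move at their own pace and stop on an object; FORCE is the grip in N (left out, the last holds). Time passes only in rows, so rows that repeat a pose let the fingers close. It gives the time, the measured TCP pose, the force, the opening and the grip force at its end, in the units of the state.
- ctrl.get_state(): the state, without advancing time (a new reading comes with each control period).
- ctrl.read_camera(name): name is "scene" or "top" or "wrist"; returns a dict with "pixels" (480x640x3 uint8, red, green, blue), "depth" (480x640 float32, m along the optical axis (not along the pixel's ray), 0 where there is no reading), "fx", "fy", "cx", "cy" (pixels), "xyz" and "rotation" of the camera in the world; the wrist camera has in their place "mount" (4x4, takes a point from camera to tool coordinates, whose origin is the TCP and whose axes are the flange's). Camera axes: x right, y down, z forward; pixel columns grow to the right and rows downward; lengths in m; the calibration is good to about 2 mm. The wrist camera is an equidistant fisheye: a pixel r from the principal point sees the ray r / f radians off the axis. A picture is of the moment at which its call begins: read the wrist's pose just before it.
- ctrl.sign_off(): hands the job in; it is judged then, once.
Trained networks look in a picture, given as the dict that the camera call returned (one of the last four; its "shot" number tells which), for a name from the list of things; names that differ only in an ending like _2 or _b are one class to them, and where a whole thing is asked for, a point or a joint stands for the part that bears it (a point fixed in the world has none). Each returns a list of dicts, best first, with "score" (0 to 1); they miss things now and then, are a little off and sometimes report something else, mostly with a low value. They report only what shows in the picture. A call takes as long as a camera call. They do not tell look-alikes from the thing itself.
- ctrl.spot_in(query, picture): "at" ([column, row] in pixels, amid what is visible of it).
- ctrl.tip_of(query, picture): "at" ([column, row] in pixels: a listed point, or the origin of a listed thing).
The state is a dict: "time": time; "qpos": joint angles; "dq": joint speeds; "joint_efforts": joint torques, N m; "eef_pos": TCP position; "tcp_rot": TCP orientation; "contact_force": force on the tool from outside, world axes, zero at the start; "wrist_torque": the same for the moment, N m; "opening": opening from 0.0 (shut) to 1.0 (fully open); "finger_force": force on a finger pad.
Only numpy, scipy, OpenCV 4.12 (cv2) and the standard library are available. Lean on these libraries where they do the work, as an engineer would, in place of code of your own. Each camera call takes 0.05 s, during which the arm holds its last target. There are 200 camera calls.

## Working session

There is one attempt and no reset: what is moved stays moved. The work goes in short steps, Python scripts to look and compute and a shell command to move; the robot and the scene stay as the last step left them, time stands still between calls to the robot, and variables do not carry over. Pictures are saved under pics/ and viewed, at most 10 in all, crops included, and the job is handed in when it is done.

```bash
mkdir -p pics
cat > h.py <<'E'
import numpy as np, cv2
from scipy.spatial.transform import Rotation as R
from plant import ctrl
def rot(p):
    r=np.array(p["rotation"],float)
    return r if r.shape==(3,3) else R.from_quat(r).as_matrix()
def world(p,uv,z=None):
    u,v=uv; d=np.array([(u-p["cx"])/p["fx"],(v-p["cy"])/p["fy"],1.])
    M=rot(p); o=np.array(p["xyz"]); w=M@d
    if z is None:
        a=p["depth"][int(v)-1:int(v)+2,int(u)-1:int(u)+2]; s=np.median(a)
    else: s=(z-o[2])/w[2]
    return o+s*w
def pix(p,X):
    c=rot(p).T@(np.array(X)-np.array(p["xyz"])); return [p["fx"]*c[0]/c[2]+p["cx"],p["fy"]*c[1]/c[2]+p["cy"]]
def save(p,n): cv2.imwrite("pics/"+n,p["pixels"][:,:,::-1])
E
python3 - <<'E'
from h import *
np.set_printoptions(precision=3,suppress=True)
Z={"dial_top":.05,"pawl_hinge":.072,"lever_tip":.127,"pawl_nose":.051,"handle0":.09,"sleeve0_mid":.061,"fixture":0,"screwdriver":0.01,"screw_tray":0,"saddle_block":0}
for cam in("top","scene"):
    p=ctrl.read_camera(cam); save(p,cam+"0.png"); print(cam,np.array(p["xyz"]),rot(p)[:,2])
    for q in Z:
        for r in ctrl.tip_of(q,p)[:4]:
            print(q,round(r["score"],2),np.round(r["at"]),world(p,r["at"],Z[q]))
s=ctrl.get_state();print(s["time"],s["eef_pos"],R.from_quat(s["tcp_rot"]).as_matrix())
E
```

```text
top [0.39  0.059 1.155] [ 0.225 -0.004 -0.974]
dial_top 0.85 [301. 266.] [0.6   0.103 0.05 ]
pawl_hinge 0.89 [340. 326.] [0.491 0.035 0.072]
lever_tip 0.73 [210. 184.] [0.73  0.258 0.127]
lever_tip 0.66 [341. 324.] [0.49  0.035 0.127]
lever_tip 0.33 [324. 256.] [0.604 0.063 0.127]
pawl_nose 0.62 [353. 294.] [0.55  0.011 0.051]
handle0 0.84 [306. 286.] [0.559 0.092 0.09 ]
handle0 0.75 [324. 256.] [0.611 0.061 0.09 ]
handle0 0.71 [291. 241.] [0.638 0.119 0.09 ]
handle0 0.68 [277. 275.] [0.578 0.144 0.09 ]
sleeve0_mid 0.62 [296. 227.] [0.671 0.113 0.061]
sleeve0_mid 0.49 [314. 146.] [0.827 0.082 0.061]
fixture 0.15 [276. 273.] [0.597 0.152 0.   ]
screwdriver 0.67 [161. 258.] [0.625 0.367 0.01 ]
screw_tray 0.73 [209. 185.] [0.77  0.284 0.   ]
screw_tray 0.54 [419. 314.] [ 0.521 -0.113  0.   ]
saddle_block 0.85 [422. 310.] [ 0.527 -0.119  0.   ]
saddle_block 0.17 [208. 186.] [0.769 0.287 0.   ]
scene [1.358 0.176 0.638] [-0.806 -0.135 -0.577]
dial_top 0.97 [345. 268.] [0.601 0.103 0.05 ]
pawl_hinge 0.94 [317. 220.] [0.488 0.034 0.072]
pawl_hinge 0.6 [315. 197.] [0.402 0.014 0.072]
pawl_hinge 0.3 [380. 251.] [0.568 0.163 0.072]
lever_tip 0.91 [318. 194.] [0.483 0.035 0.127]
pawl_nose 0.72 [301. 246.] [0.549 0.013 0.051]
handle0 0.97 [342. 233.] [0.55 0.09 0.09]
handle0 0.75 [371. 244.] [0.575 0.146 0.09 ]
handle0 0.73 [319. 251.] [0.612 0.057 0.09 ]
handle0 0.6 [353. 262.] [0.635 0.121 0.09 ]
sleeve0_mid 0.85 [311. 386.] [0.883 0.092 0.061]
sleeve0_mid 0.64 [348. 286.] [0.665 0.117 0.061]
fixture 0.48 [240. 254.] [ 0.531 -0.115  0.   ]
screwdriver 0.78 [496. 320.] [0.646 0.369 0.01 ]
screw_tray 0.86 [446. 369.] [0.763 0.285 0.   ]
saddle_block 0.59 [234. 256.] [ 0.537 -0.125  0.   ]
saddle_block 0.49 [342. 232.] [0.413 0.075 0.   ]
1.1 [ 0.273 -0.617  0.231] [[ 0.915  0.404  0.   ]
 [ 0.404 -0.915 -0.   ]
 [-0.     0.    -1.   ]]
```

View pics/scene0.png

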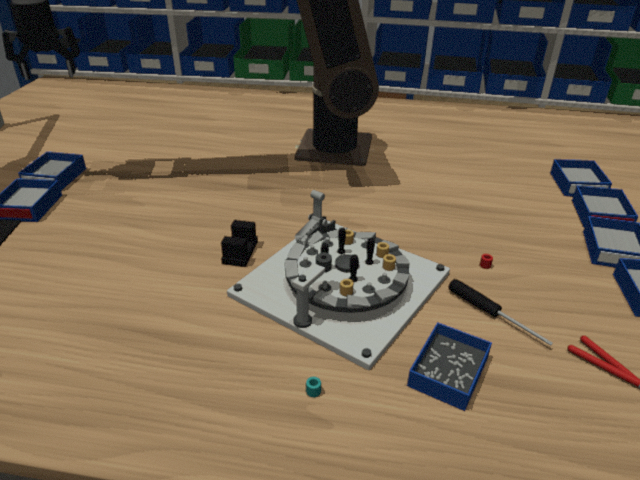

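View pics/top0.png

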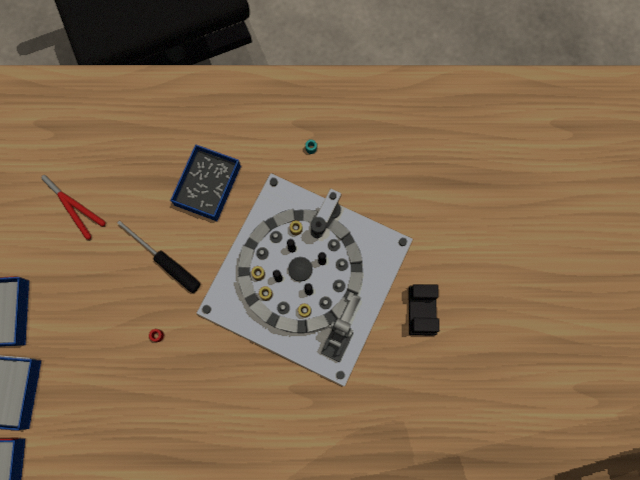

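Run:
```python
from h import *
np.set_printoptions(precision=3,suppress=True)
p=ctrl.read_camera("top")
C=np.array([world(p,u,.018)for u in[(340.5,375),(403.5,241.5),(273.5,182),(207,309.5)]])
ex=C[1]-C[0]+C[2]-C[3]; ey=C[2]-C[1]+C[3]-C[0]
yaw=np.degrees([np.arctan2(ex[1],ex[0]),np.arctan2(-ey[0],ey[1])])
print(C,yaw,np.linalg.norm(ex)/2,np.linalg.norm(ey)/2,C.mean(0))
y=np.radians(yaw.mean()); X=np.array([np.cos(y),np.sin(y)]);Y=np.array([-X[1],X[0]])
c=np.array([.600,.103]); print("plate centre pred",c-.01*Y)
c2=C.mean(0)[:2]+.01*Y
print("c",c2,"hinge",c2-.066*X-.112*Y,"nose",c2-.002*X-.112*Y)
for cam in("scene","top"):
  p=ctrl.read_camera(cam)
  for q,f in(("lever_tip",[-66,-112,127]),("pawl_hinge",[-66,-112,72])):
    P=np.r_[c2+(X*f[0]+Y*f[1])/1e3,f[2]/1e3]; print(cam,q,pix(p,P),P,[np.round(r["at"],1)for r in ctrl.tip_of(q,p)[:2]])
```

```text
[[ 0.41   0.033  0.018]
 [ 0.654 -0.086  0.018]
 [ 0.77   0.159  0.018]
 [ 0.527  0.275  0.018]] [-25.77  -25.581] 0.27069632154290557 0.2701924433540779 [0.59  0.095 0.018]
plate centre pred [0.596 0.094]
c [0.595 0.104] hinge [0.487 0.032] nose [0.544 0.004]
scene lever_tip [np.float64(316.54648597200696), np.float64(195.1781447869459)] [0.487 0.032 0.127] [array([318.7, 194.9])]
scene pawl_hinge [np.float64(316.28801494147206), np.float64(219.58531334547584)] [0.487 0.032 0.072] [array([319.3, 219. ])]
top lever_tip [np.float64(342.3967140287985), np.float64(325.9921464818595)] [0.487 0.032 0.127] [array([208.8, 185.4]), array([340.2, 326.7])]
top pawl_hinge [np.float64(341.56083285719143), np.float64(328.99536850630176)] [0.487 0.032 0.072] [array([338.8, 327.8])]
```

```bash
python3 -m inch '[[1,0.14,-0.142,0,35],[1,0.14,-0.142,0,35],[1,0.14,-0.142,0,35],[1,0.14,-0.142,0,35],[1,0.14,-0.142,0,35]]'
cat > rel.py <<'E'
# gives tool-axis shift from commanded/measured TCP to fixture point(s) given in mm, and the TCP in fixture frame
from h import *; import sys
y=np.radians(-25.7);X=np.array([np.cos(y),np.sin(y),0]);Y=np.array([-X[1],X[0],0]);c=np.array([.597,.104,0])
F=np.c_[X,Y,[0,0,1]]
s=ctrl.get_state();T=R.from_quat(s["tcp_rot"]).as_matrix();e=np.array(s["eef_pos"])
print("t",s["time"],"fix",np.round(F.T@(e-c)*1e3,1),"yaw in fix",np.degrees(np.arctan2(T[1,0],T[0,0]))+25.7,"f",np.round(s["contact_force"],1))
for a in sys.argv[1:]:
    f=np.array(eval(a))/1e3; print(a,"->",np.round(T.T@(c+F@f-e),4))
E
python3 rel.py [-36,-112,231]
```

```text
time: 1.87
eef_pos: [0.344, -0.4284, 0.2312]
tcp_rot: [0.995, -0.1, 0.0, -0.0]
contact_force: [0.4, -0.6, 1.2]
opening: 0.296
finger_force: 0.0
t 1.8667 fix [   2.9 -589.4  231.2] yaw in fix 14.20461883996535 f [ 0.4 -0.6  1.2]
[-36,-112,231] -> [ 0.0795 -0.4724  0.0006]
```

```bash
python3 -m inch '[[1,0.034,-0.2,0,14],[1,0.034,-0.2,0,14],[1,0.034,-0.2,0,14],[1,0.034,-0.2,0,14],[1,0.034,-0.2,0,14]]' >/dev/null
python3 rel.py [-36,-112,231]
```

```text
t 2.2833 fix [ -14.4 -387.8  231.6] yaw in fix 0.5244283041243989 f [ 1.1 -0.5 -0.8]
[-36,-112,231] -> [-0.0191 -0.276   0.0007]
```

```bash
python3 -m inch '[[1,-0.014,-0.2,0,0],[1,-0.014,-0.2,0,0],[1,-0.014,-0.2,0,0],[1,-0.014,-0.2,0,0],[1,-0.014,-0.2,0,0]]' >/dev/null
python3 -m inch '[[1,-0.005,-0.075,0.0,0],[1,-0.005,-0.075,0.04,0],[1,-0.005,-0.075,0.06,0],[1,-0.005,-0.075,0.06,0],[1,-0.005,-0.075,0.06,0]]'
python3 rel.py [-36,-112,115]
python3 - <<'E'
from h import *
p=ctrl.read_camera("scene");cv2.imwrite("pics/s1.png",cv2.resize(p["pixels"][130:330,200:460,::-1],(780,600),interpolation=cv2.INTER_CUBIC))
E
```

```text
time: 3.12
eef_pos: [0.514, 0.016, 0.1699]
tcp_rot: [0.976, -0.217, -0.002, 0.0]
contact_force: [-0.5, 0.2, 0.4]
opening: -0.004
finger_force: 0.0
t 3.1167 fix [ -36.6 -115.2  169.9] yaw in fix 0.6012364980610521 f [-0.5  0.2  0.4]
[-36,-112,115] -> [ 0.0009 -0.0033  0.0549]
```

View pics/s1.png

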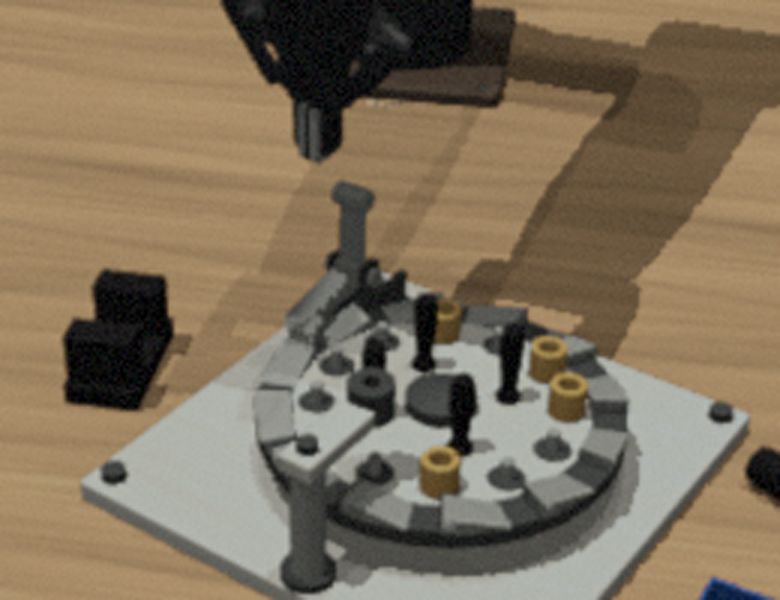

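```bash
python3 -m inch '[[1,0,-0.003,0.03,0],[1,0,-0.003,0.06,0],[1,-0.007,-0.003,0.06,0],[1,-0.014,-0.003,0.06,0],[1,-0.021,-0.003,0.06,0]]'
python3 rel.py
python3 -m inch '[[1,-0.006,0,0.001,0],[1,-0.012,0,0.002,0],[1,-0.018,0,0.005,0],[1,-0.024,0,0.008,0],[1,-0.030,0,0.012,0]]'
python3 rel.py
```

```text
time: 3.58
eef_pos: [0.4986, 0.0264, 0.1139]
tcp_rot: [0.976, -0.219, 0.002, -0.0]
contact_force: [1.3, -1.1, 0.8]
opening: -0.002
finger_force: 0.4
t 3.5833 fix [ -55.  -112.6  113.9] yaw in fix 0.4492033129511235 f [ 1.3 -1.1  0.8]
time: 4.0
eef_pos: [0.4704, 0.0403, 0.0999]
tcp_rot: [0.976, -0.218, 0.001, -0.0]
contact_force: [1.0, 0.1, 0.1]
opening: 0.002
finger_force: 0.4
t 4.0 fix [ -86.5 -112.3   99.9] yaw in fix 0.5243439611950471 f [1.  0.1 0.1]
```

```bash
python3 -m inch '[[1,-0.006,0,0.003,0],[1,-0.012,0,0.003,0],[1,-0.018,0,0.003,0],[1,-0.024,0,0.003,0],[1,-0.029,0,0.003,0]]'
python3 -m inch '[[1,-0.003,0,0,0],[1,-0.003,0,0,0],[1,-0.003,0,0,0],[1,-0.003,0,0,0],[1,-0.003,0,0,0]]'
python3 rel.py
python3 - <<'E'
from h import *
p=ctrl.read_camera("scene");cv2.imwrite("pics/s2.png",cv2.resize(p["pixels"][130:330,200:460,::-1],(780,600),interpolation=cv2.INTER_CUBIC))
E
```

```text
time: 4.42
eef_pos: [0.4433, 0.0527, 0.0961]
tcp_rot: [0.976, -0.218, -0.0, 0.0]
contact_force: [0.1, -0.5, 0.2]
opening: -0.003
finger_force: 0.0
time: 4.83
eef_pos: [0.4418, 0.0535, 0.0965]
tcp_rot: [0.976, -0.218, 0.0, -0.0]
contact_force: [-1.0, 0.0, -0.2]
opening: 0.006
finger_force: 0.0
t 4.8333 fix [-118.  -112.8   96.5] yaw in fix 0.5155694297699362 f [-1.   0.  -0.2]
```

View pics/s2.png

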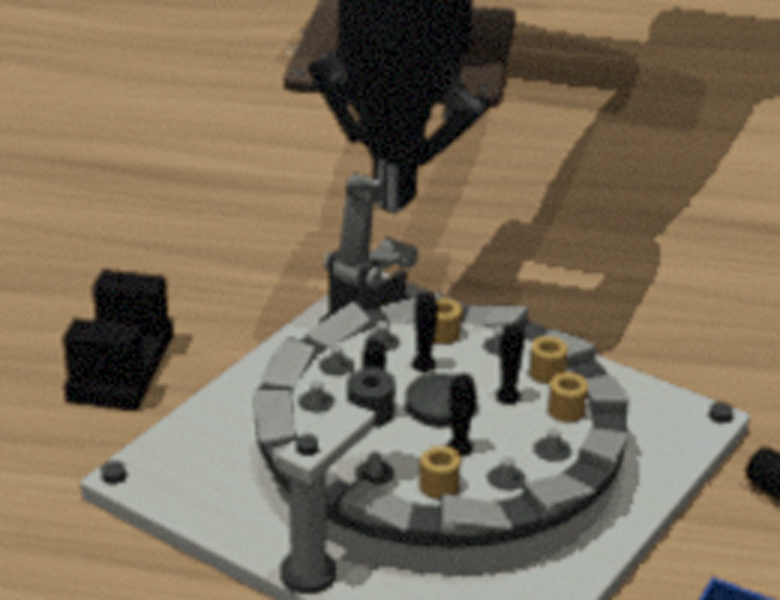

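```bash
python3 -m inch '[[1,0,0,-0.035,-7],[1,0,0,-0.07,-14],[1,0.02,-0.035,-0.07,-21],[1,0.04,-0.07,-0.07,-28],[1,0.06,-0.105,-0.07,-31.5]]' >/dev/null
python3 rel.py [-57.3,12.5,120] [-57.3,12.5,82]
python3 - <<'E'
from h import *
p=ctrl.read_camera("top")
y=np.radians(-25.7);F=np.array([[np.cos(y),-np.sin(y)],[np.sin(y),np.cos(y)]]);c=np.array([.597,.104])
for q,z in(("handle0",.09),("sleeve0_mid",.061)):
  for r in ctrl.tip_of(q,p)[:6]:
    d=F.T@(world(p,r["at"],z)[:2]-c)*1e3;print(q,round(r["score"],2),np.round(r["at"]),np.round(d),np.degrees(np.arctan2(d[1],d[0])))
E
```

```text
t 5.3 fix [-57.7  -5.8 168.7] yaw in fix 32.25348385812681 f [ 0.3 -1.4 -0.4]
[-57.3,12.5,120] -> [ 0.0099 -0.0153  0.0487]
[-57.3,12.5,82] -> [ 0.0097 -0.0153  0.0867]
handle0 0.9 [306. 285.] [-27. -26.] -136.1970042066803
handle0 0.67 [327. 254.] [ 35. -35.] -44.378239881514766
handle0 0.58 [421. 312.] [  16. -223.] -85.89723346721003
sleeve0_mid 0.65 [312. 148.] [213.  80.] 20.543340640355087
sleeve0_mid 0.46 [296. 227.] [63. 39.] 31.7886540137438
```

```bash
python3 -m inch '[[1,0.008,-0.015,0.02,0],[1,0.008,-0.015,0.05,0],[1,0.008,-0.015,0.086,0],[1,0.008,-0.015,0.086,0],[1,0.012,-0.015,0.086,0]]'
python3 rel.py
python3 -m inch '[[1,0.002,0,0,0],[1,0.004,0,0,0],[1,0.006,0,0,0],[1,0.008,0,0,0],[1,0.01,0,0,0]]'
python3 rel.py
```

```text
time: 5.87
eef_pos: [0.5476, 0.1387, 0.0781]
tcp_rot: [0.998, 0.055, -0.004, 0.0]
contact_force: [0.2, -0.5, 0.8]
opening: 0.003
finger_force: 0.0
t 5.8667 fix [-59.5   9.9  78.1] yaw in fix 31.983888434859317 f [ 0.2 -0.5  0.8]
time: 6.28
eef_pos: [0.5603, 0.1406, 0.0817]
tcp_rot: [0.998, 0.055, -0.001, -0.0]
contact_force: [-5.3, 0.8, 4.8]
opening: 0.001
finger_force: 2.6
t 6.2833 fix [-48.9  17.   81.7] yaw in fix 32.021543122285024 f [-5.3  0.8  4.8]
```

```bash
python3 -m inch '[[1,0.003,0,0,0],[1,0.006,0,0,0],[1,0.009,0,0,0],[1,0.012,0,0,0],[1,0.012,0,0,0]]'
cat > ang.py <<'E'
from h import *
y=np.radians(-25.7);F=np.array([[np.cos(y),-np.sin(y)],[np.sin(y),np.cos(y)]]);c=np.array([.597,.104])
for cam in("scene","top"):
  p=ctrl.read_camera(cam)
  for q,z in(("handle0",.09),("sleeve0_mid",.061)):
    for r in ctrl.tip_of(q,p)[:6]:
      d=F.T@(world(p,r["at"],z)[:2]-c)*1e3
      if np.hypot(*d)<100: print(cam,q,round(r["score"],2),np.round(r["at"]),np.round(d),np.degrees(np.arctan2(d[1],d[0])))
cv2.imwrite("pics/t3.png",cv2.resize(p["pixels"][170:390,195:415,::-1],(600,600),interpolation=cv2.INTER_CUBIC))
E
python3 ang.py; python3 rel.py
```

```text
time: 6.7
eef_pos: [0.5726, 0.1422, 0.0804]
tcp_rot: [0.998, 0.055, -0.0, -0.0]
contact_force: [-2.3, 1.4, 0.5]
opening: -0.002
finger_force: 0.9
scene handle0 0.87 [350. 232.] [-48. -22.] -154.79213906370956
scene handle0 0.85 [372. 248.] [-29.  35.] 129.1330313602071
scene handle0 0.81 [322. 249.] [ 26. -35.] -52.6898212922509
scene handle0 0.58 [346. 261.] [31. 19.] 30.86772658653986
scene sleeve0_mid 0.57 [337. 284.] [60. 22.] 19.63696093096298
top handle0 0.85 [300. 290.] [-41. -20.] -153.86514865198998
top handle0 0.82 [325. 264.] [ 18. -40.] -64.93873615788661
top handle0 0.58 [296. 241.] [34. 25.] 36.455985269327
top sleeve0_mid 0.51 [302. 270.] [-4. -4.] -132.90815266757508
t 7.0 fix [-38.3  23.4  80.4] yaw in fix 32.018877599102225 f [-1.5  1.4  1.2]
```

```bash
python3 -m inch '[[1,0.002,0,0,0],[1,0.004,0,0,0],[1,0.006,0,0,0],[1,0.008,0,0,0],[1,0.009,0,0,0]]'
python3 -m inch '[[1,0,0,0,0],[1,-0.01,0,0,0],[1,-0.012,0,-0.03,0],[1,-0.012,0,-0.07,0],[1,-0.012,0,-0.09,0]]' >/dev/null
cat > pol.py <<'E'
from h import *
p=ctrl.read_camera("top"); y=np.radians(-25.7)
a=np.radians(np.arange(0,360,.25)); r=np.arange(.093,.111,.001)
def polar(im,z=.056,c=(.597,.104)):
    A,Rr=np.meshgrid(a,r); W=np.stack([c[0]+Rr*np.cos(A+y),c[1]+Rr*np.sin(A+y),np.full_like(A,z)],-1).reshape(-1,3)
    C=(W-np.array(p["xyz"]))@rot(p); u=p["fx"]*C[:,0]/C[:,2]+p["cx"]; v=p["fy"]*C[:,1]/C[:,2]+p["cy"]
    g=cv2.remap(cv2.cvtColor(im,cv2.COLOR_BGR2GRAY),u.reshape(A.shape).astype(np.float32),v.reshape(A.shape).astype(np.float32),cv2.INTER_LINEAR)
    return g.mean(0)
i0=polar(cv2.imread("pics/top0.png")); i1=polar(np.ascontiguousarray(p["pixels"][:,:,::-1]))
deg=np.degrees(a)
for lo,hi in((60,150),(90,180),(120,210),(260,320)):
    m=(deg>=lo)&(deg<hi); best=[]
    for k in np.arange(-60,61):   # +-15 deg about -30
        s=np.roll(i0,k-120); best.append(np.corrcoef(s[m],i1[m])[0,1])
    k=int(np.argmax(best)); print((lo,hi),"rot",-30+(k-60)*.25,round(best[k],2))
save(p,"top4.png")
E
python3 pol.py; python3 rel.py
```

```text
time: 7.42
eef_pos: [0.5819, 0.1428, 0.0803]
tcp_rot: [0.998, 0.055, 0.0, -0.0]
contact_force: [-2.7, 1.4, 1.9]
opening: -0.003
finger_force: 1.5
(60, 150) rot -34.0 0.44
(90, 180) rot -34.0 0.48
(120, 210) rot -33.0 0.6
(260, 320) rot -32.0 0.99
t 7.8833 fix [-37.2  23.6 178.8] yaw in fix 32.02800588757718 f [0.9 0.9 2.9]
```

```bash
python3 rel.py [-120,-113,170]; python3 -m inch '[[1,-0.04,0.02,0,7],[1,-0.07,0.035,0,14],[1,-0.1,0.055,0,21],[1,-0.125,0.065,0,28],[1,-0.14,0.07,0,32]]' >/dev/null; python3 rel.py [-120,-113,170]; python3 pol.py
python3 - <<'E'
import cv2,numpy as np
a=[cv2.resize(cv2.imread("pics/"+n)[200:345,225:375],(400,387),interpolation=cv2.INTER_CUBIC) for n in("top0.png","top4.png")]
cv2.imwrite("pics/cmp.png",np.hstack(a))
E
```

```text
t 7.8833 fix [-37.2  23.6 178.8] yaw in fix 32.02800588757718 f [0.9 0.9 2.9]
[-120,-113,170] -> [-0.1427  0.0719  0.0068]
t 8.3 fix [-123.9 -114.   169.5] yaw in fix -0.34713845260547416 f [0.  0.2 0.6]
[-120,-113,170] -> [ 0.0039 -0.001  -0.0005]
(60, 150) rot -31.25 0.99
(90, 180) rot -31.0 0.99
(120, 210) rot -31.25 0.66
(260, 320) rot -32.0 0.99
```

View pics/cmp.png

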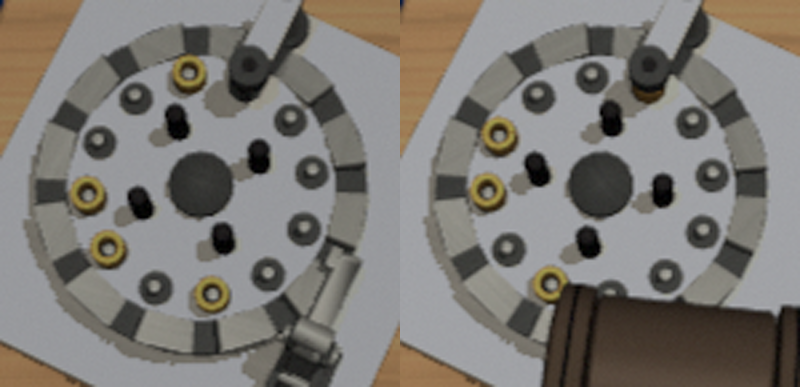

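```bash
python3 -m inch '[[1,0.002,0,0.03,0],[1,0.002,0,0.057,0],[1,0.01,0,0.057,0],[1,0.022,0,0.057,0],[1,0.034,0,0.057,0]]' >/dev/null; python3 rel.py
python3 -m inch '[[1,0.009,0,0,0],[1,0.017,0,0,0],[1,0.024,0,0,0],[1,0.03,0,0,0],[1,0.036,0,0,0]]' >/dev/null; python3 rel.py
python3 -m inch '[[1,0.005,0,0,0],[1,0.01,0,0,0],[1,0.014,0,0,0],[1,0.018,0,0,0],[1,0.022,0,0,0]]' >/dev/null; python3 rel.py
```

```text
t 8.7667 fix [ -86.5 -111.4  114.5] yaw in fix 0.07595661066450532 f [-0.5 -0.5  0.8]
t 9.1833 fix [ -51.5 -111.6  113.7] yaw in fix 0.021110864224169745 f [-0.8  0.5  0.4]
t 9.6 fix [ -30.2 -111.7  113.3] yaw in fix 0.03116428853640585 f [-0.8  0.2 -0.2]
```

Finger is past the lever (hinge +36 mm); lift off and look.

```bash
python3 -m inch '[[1,0.003,0,0,0],[1,0.003,0,-0.035,0],[1,0.003,0,-0.07,0],[1,0.003,0.04,-0.09,0],[1,0.003,0.08,-0.09,0]]' >/dev/null
python3 -m inch '[[1,0,0.1,0,0],[1,0,0.1,0,0],[1,0,0.1,0,0],[1,0,0.1,0,0],[1,0,0.1,0,0]]'
python3 pol.py
python3 - <<'E'
from h import *
y=np.radians(-25.7);X=np.array([np.cos(y),np.sin(y),0])
p=ctrl.read_camera("scene")
for q in("lever_tip","pawl_nose","pawl_hinge"): print(q,[(round(r["score"],2),np.round(r["at"],1)) for r in ctrl.tip_of(q,p)[:2]])
t=cv2.imread("pics/top4.png")
a=[cv2.resize(p["pixels"][175:275,270:370,::-1],(400,400),interpolation=cv2.INTER_CUBIC),cv2.resize(t[260:360,290:390],(400,400),interpolation=cv2.INTER_CUBIC)]
cv2.imwrite("pics/d5.png",np.hstack(a)); save(p,"scene5.png")
E
```

```text
time: 10.43
eef_pos: [0.4461, -0.1465, 0.2034]
tcp_rot: [0.975, -0.223, 0.0, -0.0]
contact_force: [0.3, 0.7, -1.1]
opening: -0.0
finger_force: 0.0
(60, 150) rot -31.25 0.99
(90, 180) rot -31.0 0.99
(120, 210) rot -31.0 0.99
(260, 320) rot -31.75 0.8
lever_tip [(0.3, array([372.6, 250.6]))]
pawl_nose []
pawl_hinge [(0.68, array([316.9, 219.6]))]
```

View pics/d5.png

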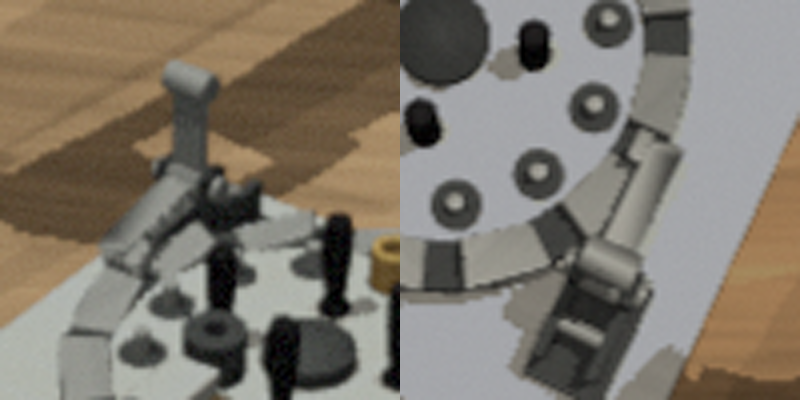

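Run:
```python
import cv2,numpy as np
def m(fa,fb,box,k=6):
    x0,y0,x1,y1=box; s=8
    a=cv2.resize(cv2.cvtColor(cv2.imread(fa)[y0:y1,x0:x1],6),None,fx=s,fy=s,interpolation=2)
    b=cv2.resize(cv2.cvtColor(cv2.imread(fb)[y0-k:y1+k,x0-k:x1+k],6),None,fx=s,fy=s,interpolation=2)
    r=cv2.matchTemplate(b,a,cv2.TM_CCOEFF_NORMED);_,v,_,l=cv2.minMaxLoc(r);return np.array(l)/s-k,round(v,3)
print("scene lever",m("pics/scene0.png","pics/scene5.png",(308,188,328,208)))
print("scene clevis/arm",m("pics/scene0.png","pics/scene5.png",(295,212,330,246)))
print("scene hinge",m("pics/scene0.png","pics/scene5.png",(312,212,336,232)))
print("top arm",m("pics/top0.png","pics/top4.png",(336,288,362,325)))
print("top roll",m("pics/top0.png","pics/top4.png",(332,316,352,334)))
a=[cv2.resize(cv2.imread("pics/"+n)[185:255,290:350],(400,467),interpolation=2) for n in("scene0.png","scene5.png")]
cv2.imwrite("pics/c6.png",np.hstack(a))
```

```text
scene lever (array([0.125, 0.5  ]), 0.692)
scene clevis/arm (array([ 0.375, -0.25 ]), 0.776)
scene hinge (array([0., 0.]), 0.961)
top arm (array([-0.25 ,  0.625]), 0.95)
top roll (array([-0.125,  0.125]), 0.967)
```

View pics/c6.png

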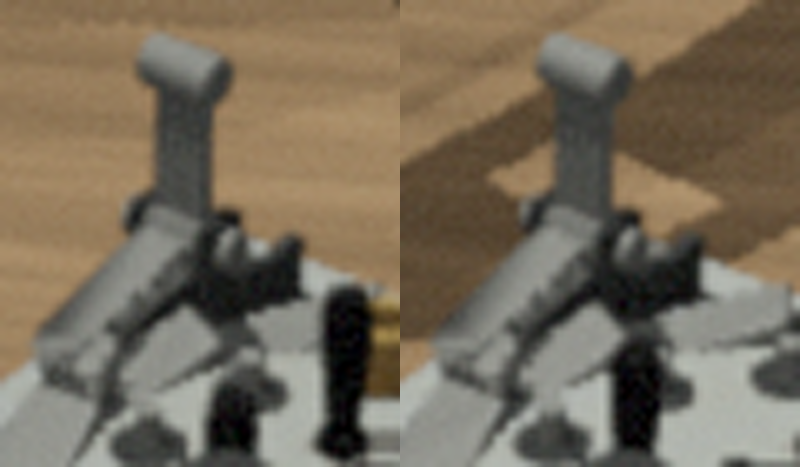

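The lever and nose sit in the same pixels as when the pawl first lay down. The dial is about 31° back, the sleeves are on their pins and the arm is clear.

```bash
python3 -c "
from plant import ctrl
print(ctrl.sign_off())"
```

```text
the job is handed in; nothing more can be done
None
```

The job is handed in: I tipped the pawl over, pushed the dial back one notch (about 31° by the camera), and lowered the pawl, which looks fully down in the new notch; the hand-in returned no verdict.

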